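# Slide heavy metal scrap off the dressing plate into its bins

### The job

Two pieces of scrap, too heavy to lift, lie on the raised steel plate: slide each one along the plate and tip it over the plate's open end into the bin of its own metal, the dark cast-iron flange into the grey bin and the brass billet into the yellow bin. Do not lift the pieces off the plate, and leave the wrench in front of the plate where it lies.

Things in the scene. Friction and masses are not known exactly. Their poses are not given: they have to be found in the camera images.
- plate: Fixed raised steel plate on blue feet, 300 mm (its x) by 380 mm (its y). Origin under its centre on the bench; its top, where the pieces lie, is 125 mm above the bench. Blue lips 6 mm thick stand 8 mm above the top along the long edges (x = +-147 mm); the ends (y = +-190 mm) are open, with a bin at each. The pieces lie one in each half (+x, -x), so each can be pushed straight along y past the other.
- grey_bin: Fixed open grey steel bin for iron, outside 300 mm (its x) by 200 mm (its y), 110 mm high (rim 15 mm below the plate's top), walls and floor 4 mm; origin under its centre on the bench. It stands at the +y or the -y end of the plate (varies), square with it, 5 mm off, its centre 295 mm from the plate's centre. An iron rod end, 20 mm thick, 70 mm long, lies in it.
- yellow_bin: Fixed open-topped yellow bin for brass, of the same size as the grey bin, at the other end of the plate. A brass bar end 50 x 24 x 16 mm lies in it.
- flange: Loose dark-grey cast-iron flange of 1.6 to 2.4 kg: a square foot 96 x 96 mm, 24 mm thick, sides along its x and y, turned up to 30 degrees from the plate's; on it a round hub 60 mm in diameter, top at 48 mm. Origin at the centre of its underside, 65 to 85 mm from the plate's middle along the plate's x. Sliding it takes about 8 to 17 N.
- billet: Loose round brass billet, a disc 92 mm in diameter and 38 mm high, of 1.6 to 2.5 kg; origin at the centre of its underside, 65 to 85 mm from the plate's middle along the plate's x, in the half without the flange. Sliding it takes about 8 to 17 N.
- wrench: Small steel wrench lying on the bench in front of the plate, to the robot's right; not to be moved. Origin on the bench under it.
There are look-alikes about, which are no part of the job. Of the things that look like the billet, the smallest one is meant. What is shaped like the flange but red is not meant.

How it is judged:
At the end, for the whole second after the job is handed in: The flange lies at rest in the grey bin and the billet at rest in the yellow bin: each one's origin is inside the bin's walls (within 140 mm of the bin's centre along its x and 90 mm along its y), less than 95 mm above the bench (below the rim), and the piece no longer leans on the plate (x of flange in the frame of grey_bin between -0.14 and 0.14 m and y of flange in the frame of grey_bin between -0.09 and 0.09 m and z of flange in the frame of grey_bin between -0.01 and 0.095 m and contact force between each of flange, billet and plate below 0.5 N and linear speed of each of flange, billet below 0.02 m/s and x of billet in the frame of yellow_bin between -0.14 and 0.14 m and y of billet in the frame of yellow_bin between -0.09 and 0.09 m and z of billet in the frame of yellow_bin between -0.01 and 0.095 m); the robot touches nothing.
It fails at once if a piece is lifted (the centre of its underside more than 25 mm above the plate's top) (z of any of flange, billet in the frame of plate above 0.15 m).
It fails at once if the wrench is moved by more than 40 mm (distance of wrench from where it was at the start of the episode above 0.04 m).
It also fails if it takes over 48 s, if anything falls off the work surface, if the arm or the gripper's body presses on something with over 40 N, if the wrist force passes 120 N, or if a joint passes its speed limit or range.

### The arm

A 6-joint arm with a two-finger parallel gripper is mounted at the origin on the work surface. World frame = base frame: x ahead of the robot, y to its left, z up, the work surface at z = 0. Lengths are in m, angles in rad, forces in N, time in s.
With the tool pointing down it reaches from about 0.35 to 0.775 m from the base axis. Payload 5.5 kg.
Tool frame: the origin (TCP) lies at the very end of the fingers, on their centre line; the grasp point (between the pads) lies 19 mm behind it; z points along the fingers, y is the direction in which the jaws open and shut (so a half turn about z gives the same grasp; the last joint's range is limited). The gripper opens to 85 mm and grips with 20 to 120 N. Pads are 22 mm wide; open, the fingers measure 114 mm over their backs; the gripper's body (76 mm by 85 mm) begins 54 mm behind the grasp point. The pads swing forward as they close: fully open they stand 13 mm farther back than shut.
Start: joints at [-1.31, 0.313, 0.046, 1.304, 0, 1.431], TCP at [0.224, -0.529, 0.231] pointing down, gripper open.
Joint ranges: [-2.76, 2.76], [-0.86, 1.69], [-1.03, 1.26], [-2.2, 2.34], [-1.47, 1.5], [-3.14, 3.14]. Speed limits (rad/s): [2.57, 2.57, 3.14, 3.14, 3.14, 3.14].

### API

Orientations are given as a unit quaternion [w, x, y, z].
In Python, from workcell import get_state, read_camera, hand_in, find_in, silhouettes gives the robot as it stands. The module is installed in compiled form; this text tells all that it offers.
- The arm moves only by the tool send_rows, never from a script. Its argument "deltas" is a list that holds one entry, the list of rows, each a list of 6 numbers: the shift along the world's x, y, z in cm, then the turn, a rotation vector about the world's x, y, z in degrees. In form: [[[dx, dy, dz, wx, wy, wz], ...]]. A call has 1 to 12 rows; each row is the pose to reach, as a shift and turn from the pose commanded when the call began; what a row does not reach only later rows make up. A row lasts 1/10 s, in which the tool goes at most 50 mm and 8.59 degrees, less where a joint would pass 70% of its speed; a pose out of reach is approached as far as the arm can. A call with a gripper value outside its range is refused whole. "jaw" is the opening, from -1 (shut) to 1 (fully open), so that 0 is half open, set as the call begins (left out, the last holds). The fingers move at their own pace and stop on an object; "force" is the grip in N (left out, the last holds). Time passes only in rows, so rows that repeat a pose let the fingers close. It gives the time, the measured TCP pose, the force and the opening at its end, in the units of the state.
- get_state(): the state, without advancing time (a new reading comes with each control period).
- read_camera(name): name is "side" or "top" or "wrist"; returns a dict with "img" (400x640x3 uint8, red, green, blue), "z_map" (400x640 float32, m along the optical axis (not along the pixel's ray), 0 where there is no reading), "vfov" (degrees; the focal length in pixels is half the picture's height over the tangent of half this angle, whatever the lens; pixels are square), "cx", "cy" (the principal point, pixels), "R" (3x3) and "t" (3): a world point X has camera coordinates R X + t; the wrist camera has in their place "hand_eye" (4x4, takes a point from camera to tool coordinates, whose origin is the TCP and whose axes are the flange's). Camera axes: x right, y down, z forward; pixel columns grow to the right and rows downward; lengths in m; the calibration is good to about 2 mm. A picture is of the moment at which its call begins: read the wrist's pose just before it.
- hand_in(): hands the job in, once; it reports no verdict.
Trained networks look in a picture, given as the dict that the camera call returned (one of the last four; its "shot" number tells which), for a name from the list of things; names that differ only in an ending like _2 or _b are one class to them, and where a whole thing is asked for, a point or a joint stands for the part that bears it (a point fixed in the world has none). Each returns a list of dicts, best first, with "conf" (0 to 1); they miss things now and then, are a little off and sometimes report something else, mostly with a low value. They report only what shows in the picture. A call takes as long as a camera call. They do not tell look-alikes from the thing itself.
- find_in(picture, thing): "box" ([centre column, centre row, width, height] in pixels, round what is visible of it).
- silhouettes(picture, thing): "mask" (400x640 bool, what is visible of it) and "box" ([centre column, centre row, width, height] in pixels, round what is visible of it).
The state is a dict: "clock": time; "joint_pos": joint angles; "qvel": joint speeds; "tau": joint torques, N m; "tcp_pos": TCP position; "orientation": TCP orientation; "wrist_force": force on the tool from outside, world axes, zero at the start; "ft_torque": the same for the moment, N m; "finger_gap": finger opening in m.
Only numpy, scipy, OpenCV 4.12 (cv2) and the standard library are available. Lean on these libraries where they do the work, as an engineer would, in place of code of your own. Each camera call takes 0.05 s, during which the arm holds its last target.

## Working session

There is one attempt and no reset: what is moved stays moved. The work goes in short steps, Python scripts to look and compute and a tool call to move; the robot and the scene stay as the last step left them, time stands still between calls to the robot, and variables do not carry over. Pictures are saved under pics/ and viewed, and the job is handed in when it is done.

Besides the shell and the picture viewer there is one more tool, called after ">>>" as name(argument=value, ...) on one line, values as JSON. send_rows: Moves the arm, as the interface text tells. Its arguments: {"type":"object","properties":{"deltas":{"type":"array","items":{"type":"array","items":{"type":"array","items":{"type":"number"}}}},"jaw":{"type":"number"},"force":{"type":"number"}},"required":["deltas"]}

```bash
mkdir -p pics
cat > h.py <<'E'
import numpy as np,cv2
from workcell import *
def cloud(p):
    z=p["z_map"];f=200/np.tan(np.radians(p["vfov"])/2)
    v,u=np.mgrid[0:400,0:640]
    X=np.stack([(u-p["cx"])*z/f,(v-p["cy"])*z/f,z],-1)
    W=(X-p["t"])@p["R"]  # R^T (X-t)
    W[z==0]=np.nan
    return W
def save(p,n): cv2.imwrite("pics/"+n,p["img"][:,:,::-1])
E
python3 - <<'E'
from h import *
s=get_state();print(s)
for c in("top","side"):
    p=read_camera(c);save(p,c+"0.png");W=cloud(p);np.save(c+"W.npy",W);np.save(c+"I.npy",p["img"])
    print(c,{k:p[k] for k in("vfov","cx","cy","R","t")})
    for t in("plate","grey_bin","yellow_bin","flange","billet","wrench"):
        for d in silhouettes(p,t):
            m=d["mask"];q=W[m];q=q[~np.isnan(q[:,0])]
            print(t,round(d["conf"],2),np.round(d["box"]),len(q),np.round(np.median(q,0),3) if len(q) else 0,np.round(np.percentile(q,2,axis=0),3),np.round(np.percentile(q,98,axis=0),3))
E
```

```text
{'clock': 0.0, 'joint_pos': array([-1.30954424e+00,  3.13980104e-01,  4.49764446e-02,  1.30364277e+00,
       -2.75750930e-06,  1.43118874e+00]), 'qvel': array([ 0.00035169, -0.00055394, -0.00128951,  0.00104734,  0.00010513,
       -0.00176726]), 'tau': array([-1.12217763e-04, -4.80634582e+01,  2.98529881e+01,  1.95770472e-02,
       -7.22365758e-05, -6.11744639e-06]), 'tcp_pos': array([ 0.22421861, -0.52890515,  0.23041942]), 'orientation': array([-9.23258606e-04,  9.79980672e-01,  1.99090498e-01, -5.76053248e-05]), 'wrist_force': array([-0.14079422, -0.22719254, -0.46143407]), 'ft_torque': array([-0.02274896, -0.02924967, -0.03430668]), 'finger_gap': 0.08522544220278444}
top {'vfov': 51.73017881398599, 'cx': 322.54817457818075, 'cy': 200.31010681663244, 'R': array([[-4.17963980e-04, -9.99967785e-01,  8.01587404e-03],
       [-9.94054459e-01, -4.57328746e-04, -1.08883070e-01],
       [ 1.08883228e-01, -8.01372453e-03, -9.94022245e-01]]), 't': array([-0.09025711,  0.53848818,  1.17033021])}
plate 0.71 [396. 180.  86. 117.] 7966 [ 0.602 -0.305  0.005] [ 0.447 -0.394 -0.001] [ 0.747 -
[... 1582 characters left out ...]
. 135.  87.  58.] 2726 [0.532 0.389 0.045] [ 0.383  0.213 -0.001] [0.684 0.413 0.112]
flange 0.86 [312. 181.  37.  28.] 816 [ 0.491 -0.052  0.15 ] [ 0.443 -0.085  0.129] [0.542 0.01  0.176]
flange 0.72 [358. 343.  47.  49.] 1368 [ 0.584 -0.529  0.025] [ 0.537 -0.571  0.006] [ 0.637 -0.469  0.051]
billet 0.69 [245. 152.  26.  30.] 755 [0.259 0.231 0.048] [0.213 0.192 0.003] [0.306 0.306 0.056]
billet 0.67 [359. 163.  28.  27.] 609 [0.645 0.022 0.161] [ 0.604 -0.006  0.13 ] [0.688 0.075 0.166]
billet 0.58 [392. 150.  34.  32.] 872 [0.8   0.209 0.048] [0.746 0.17  0.001] [0.859 0.29  0.055]
wrench 0.8 [234. 274.  46.  40.] 386 [ 0.235 -0.294  0.006] [ 0.183 -0.349 -0.002] [ 0.308 -0.216  0.012]
```

View pics/top0.png

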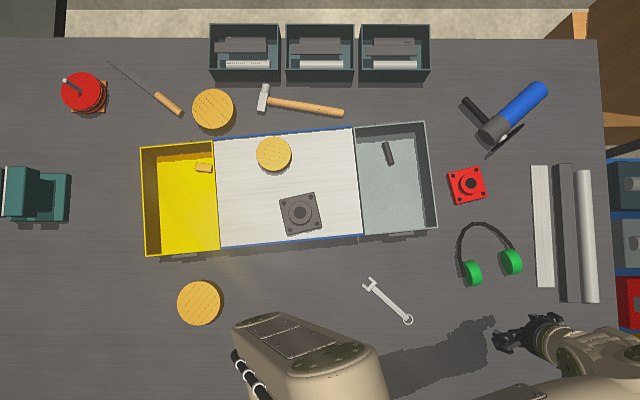

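View pics/side0.png

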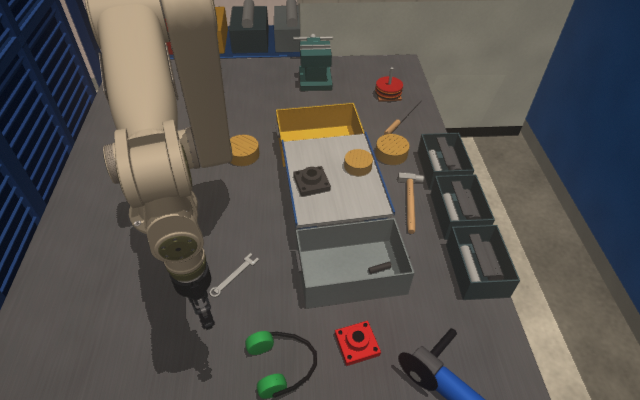

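Run:
```python
import numpy as np,cv2
W=np.load("topW.npy");I=np.load("topI.npy")
x,y,z=W[...,0],W[...,1],W[...,2]
def rect(m):
    return cv2.minAreaRect((W[m][:,:2]*1000).astype(np.float32))
on=(x>.39)&(x<.75)&(abs(y)<.2)
print("platetop",rect(on&(z>.115)&(z<.129)))
print("lip",rect(on&(z>.115)&(z<.14)))
b=on&(z>.158)&(z<.17)&(x>.57);print("billet",cv2.minEnclosingCircle((W[b][:,:2]*1000).astype(np.float32)),W[b].mean(0))
f=on&(z>.145)&(z<.155)&(x<.56);print("flange foot",rect(f))
f=on&(z>.169)&(x<.56);print("hub",cv2.minEnclosingCircle((W[f][:,:2]*1000).astype(np.float32)),W[f].mean(0))
for n,r in(("right",(y<-.17)&(y>-.42)),("left",(y>.17)&(y<.43))):
    m=r&(x>.36)&(x<.78)&(z>.103)&(z<.115);print(n,rect(m))
```

```text
platetop ((568.2584228515625, -8.5560302734375), (301.0141296386719, 409.8753662109375), 5.583375930786133)
lip ((568.1883544921875, -8.547409057617188), (301.1367492675781, 409.7197570800781), 5.546578884124756)
billet ((647.2022094726562, 40.04481506347656), 46.19861602783203) [0.64712002 0.03994967 0.16254204]
flange foot ((491.79095458984375, -30.328044891357422), (95.65260314941406, 95.48870086669922), 13.010113716125488)
hub ((491.8096618652344, -30.462425231933594), 29.76474380493164) [ 0.49167332 -0.03015432  0.17280045]
right ((595.6066284179688, -287.14971923828125), (300.9971923828125, 200.93373107910156), 5.542267322540283)
left ((537.7232666015625, 299.77532958984375), (300.505615234375, 201.81727600097656), 5.615339756011963)
```

The top view shows the plate at about (285,187), yawed about 5.6°. The grey bin is at its −y end (396,180) and the yellow bin at its +y end (181,199). The flange is at (300,211), 7° off the plate, and the billet at (273,158), with a plate position and diameter (92 mm) that match. The red flange and the larger discs on the bench are the look-alikes. I'll push with two half-open fingers across the push direction.

>>> send_rows(deltas=[[[8,12,4,0,0,15],[26,58.7,3,0,0,72.6],[26,58.7,3,0,0,72.6],[26,58.7,3,0,0,72.6],[26,58.7,3,0,0,72.6],[26,58.7,3,0,0,72.6],[26,58.7,3,0,0,72.6],[26,58.7,3,0,0,72.6],[26,58.7,3,0,0,72.6],[26,58.7,3,0,0,72.6],[26,58.7,3,0,0,72.6],[26,58.7,3,0,0,72.6]]], jaw=0.1)

```text
clock: 1.9
tcp_pos: [0.4673, 0.0184, 0.2605]
orientation: [0.001, 0.672, 0.741, 0.0]
wrist_force: [1.4, -0.9, 0.5]
finger_gap: 0.0469
```

>>> send_rows(deltas=[[[0,0,0,0,0,0],[0,0,0,0,0,0]]])

```text
clock: 2.1
tcp_pos: [0.4668, 0.0176, 0.26]
orientation: [0.0, 0.671, 0.742, -0.0]
wrist_force: [-0.5, -0.3, -0.1]
finger_gap: 0.0466
```

>>> send_rows(deltas=[[[1.6,4.2,0,0,0,0],[1.6,4.2,0,0,0,0],[1.6,4.2,-3,0,0,0],[1.6,4.2,-6,0,0,0],[1.6,4.2,-9,0,0,0],[1.6,4.2,-11,0,0,0],[1.6,4.2,-12,0,0,0],[1.6,4.2,-12.5,0,0,0],[1.6,4.2,-12.5,0,0,0]]])

```text
clock: 3.0
tcp_pos: [0.4828, 0.0575, 0.1352]
orientation: [0.0, 0.672, 0.74, -0.0]
wrist_force: [-0.3, -0.4, 0.6]
finger_gap: 0.0467
```

Run:
```python
from h import *
s=get_state();print(s["tcp_pos"],s["wrist_force"])
p=read_camera("side");q=p["img"][100:260,250:450]
cv2.imwrite("pics/s1.png",cv2.resize(q,None,fx=3.5,fy=3.5)[:,:,::-1])
p=read_camera("wrist");save(p,"w1.png");print(p["hand_eye"])
```

```text
[0.48276424 0.05746114 0.13520604] [-0.34094967 -0.39175086  0.5678801 ]
[[-9.76557368e-04 -9.56172803e-01 -2.92801327e-01  7.42302997e-02]
 [ 9.99999423e-01 -8.02781077e-04 -7.13655822e-04 -2.04978186e-04]
 [ 4.47322923e-04 -2.92801855e-01  9.56173035e-01 -1.41101076e-01]
 [ 0.00000000e+00  0.00000000e+00  0.00000000e+00  1.00000000e+00]]
```

View pics/s1.png

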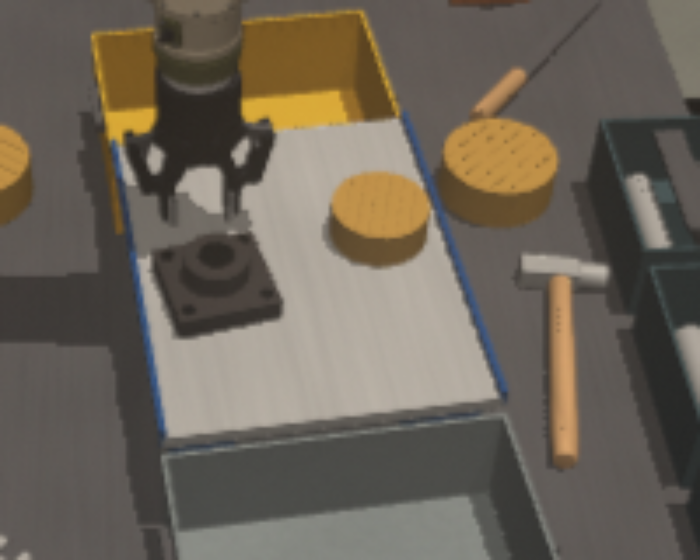

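View pics/w1.png

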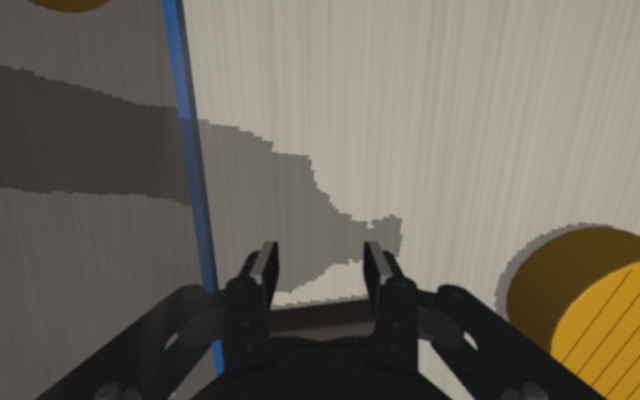

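The side view shows the fingers on the plate just behind the flange at (215,215). The billet at (380,215) is well clear. Lowering a little and pushing toward the grey bin.

>>> send_rows(deltas=[[[0,0,-0.3,0,0,0],[0.1,-1,-0.3,0,0,0],[0.2,-2,-0.3,0,0,0],[0.3,-3,-0.3,0,0,0],[0.4,-4,-0.3,0,0,0],[0.5,-5,-0.3,0,0,0],[0.6,-6,-0.3,0,0,0],[0.7,-7,-0.3,0,0,0],[0.8,-8,-0.3,0,0,0],[0.9,-9,-0.3,0,0,0],[1.0,-10,-0.3,0,0,0],[1.1,-11,-0.3,0,0,0]]])

```text
clock: 4.3
tcp_pos: [0.4931, -0.0487, 0.1323]
orientation: [-0.003, 0.671, 0.741, 0.003]
wrist_force: [-0.6, 15.5, 4.9]
finger_gap: 0.0471
```

Run:
```python
from h import *
s=get_state();print(s["tcp_pos"],s["wrist_force"])
p=read_camera("side");q=p["img"][100:260,250:450]
cv2.imwrite("pics/s2.png",cv2.resize(q,None,fx=3.5,fy=3.5)[:,:,::-1])
```

```text
[ 0.49312353 -0.04871523  0.1323251 ] [-0.6015829  15.46922025  4.8657776 ]
```

View pics/s2.png

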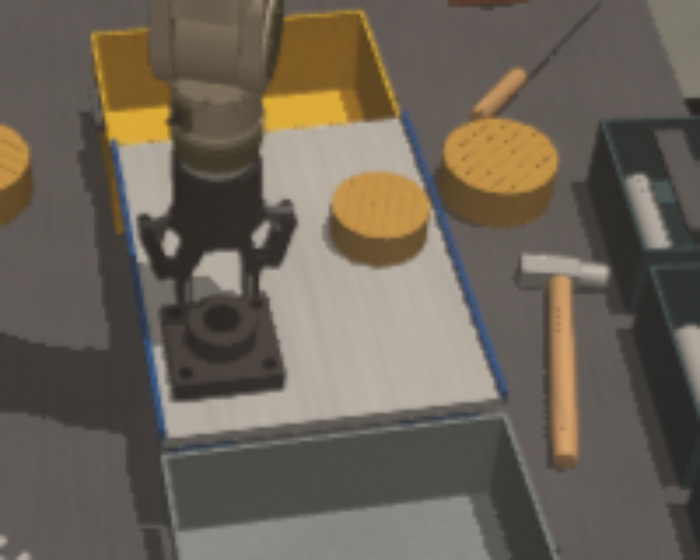

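The flange has squared up against the fingers and is sliding straight, at about 15 N. Pushing it over the edge.

>>> send_rows(deltas=[[[0.15,-1.5,0,0,0,0],[0.3,-3,0,0,0,0],[0.45,-4.5,0,0,0,0],[0.6,-6,0,0,0,0],[0.75,-7.5,0,0,0,0],[0.9,-9,0,0,0,0],[1.05,-10.5,0,0,0,0],[1.2,-12,0,0,0,0],[1.35,-13.5,0,0,0,0],[1.45,-14.5,0,0,0,0],[1.45,-14.5,0,0,0,0]]])

```text
clock: 5.45
tcp_pos: [0.5083, -0.1986, 0.1318]
orientation: [0.0, 0.673, 0.74, -0.0]
wrist_force: [-0.2, -0.0, 0.6]
finger_gap: 0.0468
```

Run:
```python
from h import *
s=get_state();print(s["tcp_pos"],s["wrist_force"])
p=read_camera("side");q=p["img"][140:320,250:450]
cv2.imwrite("pics/s3.png",cv2.resize(q,None,fx=3.3,fy=3.3)[:,:,::-1])
```

```text
[ 0.50834448 -0.19860695  0.13182389] [-0.21460507 -0.03263674  0.62312543]
```

View pics/s3.png

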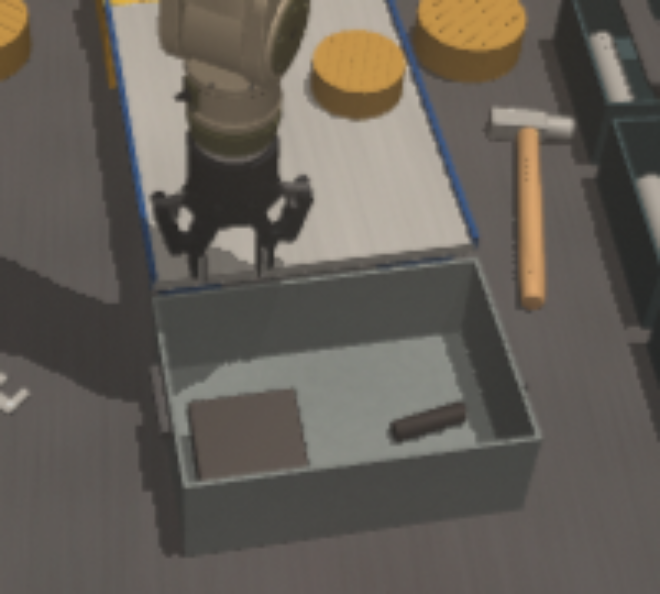

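The flange lies upside down in the grey bin at (250,430). Next, the billet.

>>> send_rows(deltas=[[[0,0,3,0,0,0],[0,0,6,0,0,0],[4,4.5,6,0,0,0],[8,9,6,0,0,0],[12,13.5,6,0,0,0],[14.6,16.2,6,0,0,0],[14.6,16.2,6,0,0,0],[14.6,16.2,4,0,0,0],[14.6,16.2,2,0,0,0],[14.6,16.2,0.8,0,0,0],[14.6,16.2,0.2,0,0,0],[14.6,16.2,0.2,0,0,0]]])

```text
clock: 6.7
tcp_pos: [0.6535, -0.0346, 0.1333]
orientation: [-0.001, 0.672, 0.741, -0.0]
wrist_force: [-0.3, -0.7, -0.0]
finger_gap: 0.0472
```

Run:
```python
from h import *
s=get_state();print(s["tcp_pos"],s["wrist_force"])
p=read_camera("side");q=p["img"][100:320,250:450]
cv2.imwrite("pics/s4.png",cv2.resize(q,None,fx=2.7,fy=2.7)[:,:,::-1])
W=cloud(p)
for t in ("flange","billet"):
  for d in silhouettes(p,t):
    q=W[d["mask"]];q=q[q[:,2]>-1];print(t,d["conf"],np.round(np.percentile(q,[2,50,98],axis=0),3).tolist())
```

```text
[ 0.65353787 -0.034624    0.13326416] [-0.31838927 -0.74778327 -0.01363792]
flange 0.8 [[0.537, -0.57, 0.009], [0.583, -0.531, 0.025], [0.633, -0.473, 0.051]]
flange 0.58 [[0.466, -0.353, 0.046], [0.512, -0.313, 0.052], [0.559, -0.271, 0.057]]
billet 0.69 [[0.194, 0.193, 0.002], [0.251, 0.229, 0.048], [0.306, 0.303, 0.055]]
billet 0.68 [[0.754, 0.167, -0.001], [0.808, 0.207, 0.048], [0.858, 0.286, 0.057]]
billet 0.6 [[0.609, -0.009, 0.126], [0.653, 0.001, 0.155], [0.679, 0.074, 0.167]]
```

View pics/s4.png

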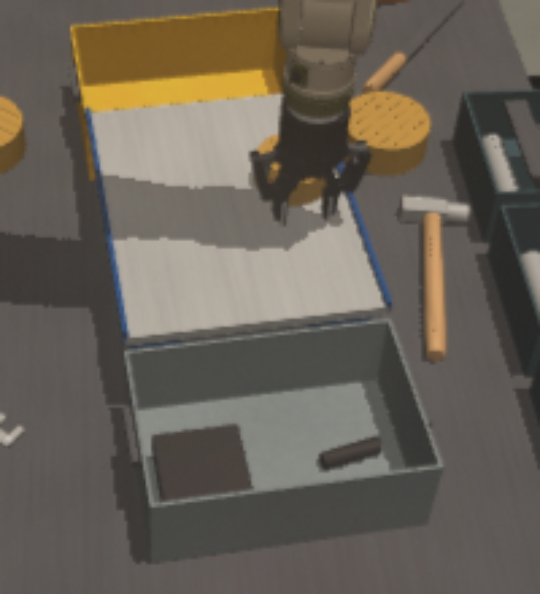

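The flange is in the grey bin, about (−86, −18) mm from its centre with its underside at z = 0.052. The fingers are behind the billet, in line with it. Pushing toward yellow.

>>> send_rows(deltas=[[[-0.1,1,-0.1,0,0,0],[-0.2,2,-0.1,0,0,0],[-0.3,3,-0.1,0,0,0],[-0.4,4,-0.1,0,0,0],[-0.5,5,-0.1,0,0,0],[-0.6,6,-0.1,0,0,0],[-0.7,7,-0.1,0,0,0],[-0.8,8,-0.1,0,0,0],[-0.9,9,-0.1,0,0,0],[-1.0,10,-0.1,0,0,0]]])

```text
clock: 7.85
tcp_pos: [0.6449, 0.0631, 0.1337]
orientation: [0.003, 0.673, 0.74, -0.002]
wrist_force: [0.4, -10.9, 0.1]
finger_gap: 0.0472
```

Run:
```python
from h import *
s=get_state();print(s["tcp_pos"],s["wrist_force"])
p=read_camera("top");q=p["img"][110:270,120:320]
cv2.imwrite("pics/t5.png",cv2.resize(q,None,fx=3.5,fy=3.5)[:,:,::-1])
```

```text
[0.64491071 0.06309308 0.133729  ] [  0.41778397 -10.92762591   0.08506184]
```

View pics/t5.png

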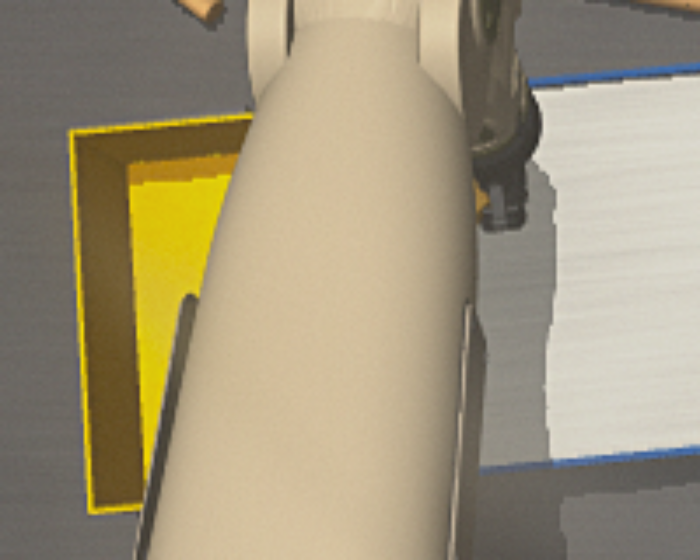

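The arm hides the billet in this view, but one edge shows just ahead of the fingers at (483,205). The steady 11 N, directed straight back, fits a centred push. Continuing over the edge.

>>> send_rows(deltas=[[[-0.15,1.5,0,0,0,0],[-0.3,3,0,0,0,0],[-0.45,4.5,0,0,0,0],[-0.6,6,0,0,0,0],[-0.75,7.5,0,0,0,0],[-0.9,9,0,0,0,0],[-1.05,10.5,0,0,0,0],[-1.2,12,0,0,0,0],[-1.35,13.5,0,0,0,0],[-1.45,14.5,0,0,0,0],[-1.45,14.5,0,0,0,0]]])

```text
clock: 9.0
tcp_pos: [0.6289, 0.2124, 0.1325]
orientation: [-0.0, 0.671, 0.742, -0.0]
wrist_force: [0.0, -0.7, -0.6]
finger_gap: 0.0467
```

>>> send_rows(deltas=[[[0,0,4,0,0,0],[0,0,8,0,0,0],[0,-5,10,0,0,0],[0,-10,10,0,0,0],[0,-15,10,0,0,0],[0,-20,10,0,0,0],[0,-25,10,0,0,0],[0,-30,10,0,0,0],[0,-30,10,0,0,0]]])

```text
clock: 9.9
tcp_pos: [0.6293, -0.0959, 0.2323]
orientation: [0.0, 0.675, 0.738, -0.001]
wrist_force: [0.1, -0.7, 0.4]
finger_gap: 0.0469
```

```bash
cat > chk.py <<'E'
from h import *
import sys
s=get_state();print(s["clock"],s["tcp_pos"],s["wrist_force"])
ey=np.array([-.098,.995]);ex=np.array([.995,.098])
for c in("side","top"):
  p=read_camera(c);save(p,sys.argv[1]+c+".png")
  W=cloud(p)
  for t in ("flange","billet","wrench"):
   for d in silhouettes(p,t):
    q=W[d["mask"]];q=q[q[:,2]>-1];m=np.median(q,0)
    b=np.array([.5956,-.2871]) if t=="flange" else np.array([.5377,.2998])
    print(c,t,round(d["conf"],2),np.round(np.percentile(q,[2,50,98],axis=0),3).tolist(),"in bin",np.round([(m[:2]-b)@ex,(m[:2]-b)@ey],3))
E
python3 chk.py e1
```

```text
9.9 [ 0.62932436 -0.095898    0.23232211] [ 0.0535739  -0.67617793  0.44730671]
side flange 0.91 [[0.466, -0.354, 0.045], [0.511, -0.314, 0.052], [0.558, -0.273, 0.057]] in bin [-0.087 -0.018]
side flange 0.81 [[0.538, -0.57, 0.013], [0.584, -0.53, 0.025], [0.635, -0.472, 0.052]] in bin [-0.035 -0.24 ]
side billet 0.96 [[0.765, 0.171, 0.007], [0.811, 0.205, 0.048], [0.859, 0.287, 0.055]] in bin [ 0.263 -0.121]
side billet 0.62 [[0.194, 0.193, 0.001], [0.251, 0.231, 0.048], [0.306, 0.313, 0.055]] in bin [-0.292 -0.04 ]
side wrench 0.67 [[0.186, -0.349, -0.003], [0.241, -0.288, 0.007], [0.309, -0.214, 0.012]] in bin [-0.353 -0.556]
top flange 0.97 [[0.537, -0.564, 0.007], [0.584, -0.509, 0.026], [0.635, -0.464, 0.052]] in bin [-0.033 -0.219]
top flange 0.85 [[0.468, -0.361, 0.009], [0.514, -0.314, 0.052], [0.563, -0.268, 0.057]] in bin [-0.084 -0.019]
top billet 0.96 [[0.194, 0.213, 0.002], [0.255, 0.261, 0.05], [0.309, 0.312, 0.055]] in bin [-0.285 -0.01 ]
top billet 0.95 [[0.588, 0.3, 0.017], [0.629, 0.34, 0.041], [0.671, 0.383, 0.046]] in bin [0.095 0.031]
top billet 0.9 [[0.747, 0.173, 0.004], [0.799, 0.228, 0.049], [0.859, 0.285, 0.055]] in bin [ 0.253 -0.097]
top wrench 0.79 [[0.188, -0.34, -0.001], [0.243, -0.282, 0.007], [0.305, -0.214, 0.012]] in bin [-0.35 -0.55]
```

View pics/e1top.png

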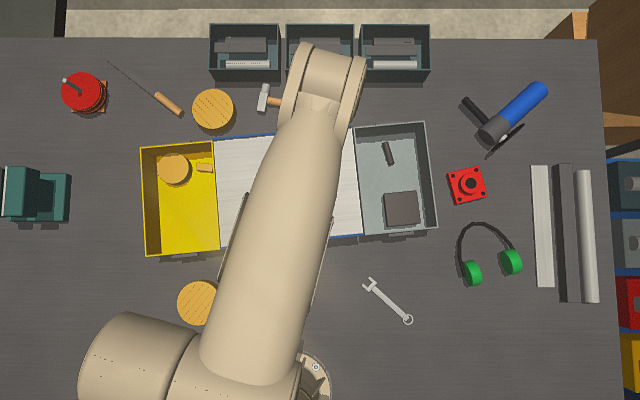

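View pics/e1side.png

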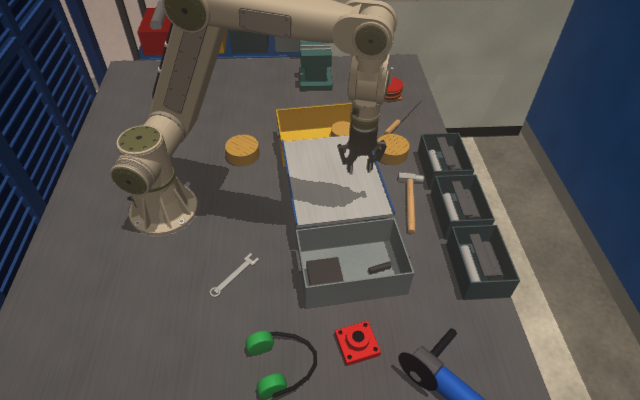

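The top view shows the billet flat in the yellow bin at (174,169) and the flange in the grey bin at (402,208). The wrench at (387,301) hasn't moved, and the gripper hovers clear of everything.

```bash
python3 -c "
from workcell import *
print(hand_in())"
```

```text
the job is handed in; nothing more can be done
None
```

Both pieces are in their bins and the job is handed in, at about 10 s of the 48 s allowed. I pushed each one along the plate with two half-open fingers and tipped it over the open end: the flange into the grey bin (−y end), the billet into the yellow bin (+y end).

Last checks before handing in:

| Item | Position from bin centre | State |
|---|---|---|
| Flange | about (−85, −18) mm | Upside down, underside at about 52 mm height |
| Billet | about (95, 31) mm | Flat, top at about 41 mm height |

- **Limits:** both pieces are inside the bin limits and well clear of the plate. I saw about 16 N of wrist force at most between moves.
- **Wrench:** it is in the same place in the pictures before and after.
- **Robot:** the gripper was about 10 cm above the plate, touching nothing.
- **Partial view:** the final side picture did not detect the billet in the yellow bin because the arm and bin wall partly hid it. Its position comes from the top camera alone (confidence 0.95) and agrees with what I saw in the picture.
- **Not measured:** I did not measure the pieces' speed or contact forces. The flange's position agreed to 1 mm in two side pictures about 3 s apart. The billet's final position comes from a single picture.

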